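# Hang the hook-on drainer in the wash tub

### The arm

A 6-joint arm with a two-finger parallel gripper is mounted at the origin on the work surface. World frame = base frame: x ahead of the robot, y to its left, z up, the work surface at z = 0. Lengths are in mm, angles in degrees, forces in N, time in s.
With the tool pointing down it reaches from about 300 to 850 mm from the base axis. Payload 4.2 kg.
Tool frame: the origin (TCP) lies midway between the tips of the shut fingers; the grasp point (between the pads) lies 19 mm behind it; x points along the fingers, y is the direction in which the jaws open and shut, and the axes are right-handed (so a half turn about x gives the same grasp; the last joint's range is limited). The gripper opens to 91 mm and grips with 3 to 60 N. Pads are 32 mm wide; open, the fingers measure 118 mm over their backs; the gripper's body (76 mm by 178 mm) begins 60 mm behind the grasp point.
Start: joints at [73.396, 18.312, 89.639, -0, 72.044, -1.146], TCP at [153.262, 554.218, 184.176] pointing down, gripper open.
Joint ranges: [-177.97, 177.97], [-48.28, 115.42], [12.27, 149.76], [-77.06, 257.06], [2.81, 150.46], [-146.56, 146.56]. Speed limits (degrees/s): [147.25, 147.25, 180, 180, 180, 180].

### API

Orientations are given as [roll, pitch, yaw] about the fixed x, y, z axes, in that order (R = Rz(yaw) Ry(pitch) Rx(roll)).
In Python, from workcell import * gives the robot as it stands.
- The arm moves only by the shell command python3 -m handwheel 'ROWS' [FORCE]. ROWS is a JSON object of lists of equal length, an entry for each row: "gripper": the closure, from 0 (fully open) to 1 (shut); "offset": the shift along the tool's x, y, z in mm, a list of three; "rot": the turn, a rotation vector about the tool's x, y, z in degrees, a list of three. A call has 1 to 5 rows; each row is the pose to reach, as a shift and turn from the pose commanded when the call began, along the tool's axes at that moment; what a row does not reach only later rows make up. A row lasts 1/12 s, in which the tool goes at most 41.7 mm and 7.16 degrees, less where a joint would pass 70% of its speed; a pose out of reach is approached as far as the arm can. A call with a gripper value outside its range is refused whole. The fingers move at their own pace and stop on an object; FORCE is the grip in N (left out, the last holds). Time passes only in rows, so rows that repeat a pose let the fingers close. It gives the time, the measured TCP pose, the force and the opening at its end, in the units of the state.
- state(): the state, without advancing time (a new reading comes with each control period).
- grab_frame(name): name is "scene" or "top" or "wrist"; returns the picture (384x512x3 uint8, red, green, blue); there is no depth.
- camera_params(name): a dict with "fx", "fy", "cx", "cy" (pixels), "position" and "attitude" of the camera in the world; the wrist camera has in their place "hand_eye" (4x4, takes a point from camera to tool coordinates, whose origin is the TCP and whose axes are the tool frame's). Camera axes: x right, y up, looking along -z (the intrinsics and any distortion apply to the point x, -y, -z); pixel columns grow to the right and rows downward; lengths in mm; the calibration is good to about 2 mm. A picture is of the moment at which its call begins: read the wrist's pose just before it. camera_params takes no time and is no camera call.
- job_done(): hands the job in, once; it reports no verdict.
The state is a dict: "time_s": time; "qpos": joint angles; "qvel": joint speeds; "effort": joint torques, N m; "ee_pos": TCP position; "ee_rot": TCP orientation; "force": force on the tool from outside, world axes, zero at the start; "torque": the same for the moment, N m; "gripper_width": finger opening in mm.
Only numpy, scipy, OpenCV 4.12 (cv2) and the standard library are available. Lean on these libraries where they do the work, as an engineer would, in place of code of your own. Each camera call takes 0.05 s, during which the arm holds its last target.

### The job

Clean-up time in the print studio: take the steel drainer that has a bent lip and hook the lip over the rim of the deep wash tub, so that the drainer hangs upright inside the tub, clear of its floor, and let go. Leave the similar tin without a lip where it stands.

Things in the scene. Friction and masses are not known exactly. Their poses are not given: they have to be found in the camera images.
- holder_mid (a point): Centre, half-way up, of the hook-on drainer: open-topped steel box 50 mm (x) by 44 mm (y) by 90 mm high with drain holes, 0.13 to 0.25 kg, standing upright; to be grasped from above across its 44 mm width (y). A bent lip sticks out from the top edge of its +x face, which points roughly away from the robot. z is up; the box's faces are at x = +-25, y = +-22, z = +-45 mm.
- lip_gap (a point): On the drainer: middle of the free gap under the bent lip, at the lip's flat underside, level with the box's top edge (x = +35, y = 0, z = 45 mm from the centre; same axes). The lip is 40 mm wide (y), 3 mm thick. The gap is 20 mm wide in x; the lip's turned-down part is upright for 12 mm, then flares outward, ending 30 mm below this point and 23 mm from it towards +x.
- tub: Deep wash tub, grey plastic, fixed: outside 190 mm (x) by 240 mm (y) by 130 mm high, walls and floor 5 mm; its rim, 10 mm wide and 8 mm deep, stands 5 mm out from the walls (rim x = +-90 to 100, y = +-115 to 125 mm). Origin: centre of the underside, on the table; x points away from the robot. Any side will do. The tray of the same outline, 30 mm high, is not it.
- tin_mid (a point): Centre, half-way up, of a plain open steel tin, 50 by 44 by 90 mm high, like the drainer but without a lip, standing upright; stays where it is.

How it is judged (in metres and radians):
At the end, for the whole second after the job is handed in: The drainer's centre is inside the tub's walls and 70 to 100 mm above the table (hung by its lip it is at about 85 mm; standing on the tub's floor it would be at 50 mm), the drainer is upright within 15 degrees, and the plain tin is within 30 mm of where it started (x of holder_mid in the frame of tub between -0.09 and 0.09 m and y of holder_mid in the frame of tub between -0.115 and 0.115 m and z of holder_mid in the frame of tub between 0.07 and 0.1 m and angle between holder_mid's own z axis and vertical below 0.26 rad and distance of tin_mid from where it was at the start of the episode below 0.03 m); the robot touches nothing.
It fails at once if the plain tin is moved by more than 30 mm (distance of tin_mid from where it was at the start of the episode above 0.03 m).
It also fails if it takes over 35 s, if anything falls off the work surface, if the arm or the gripper's body presses on something with over 40 N, if the wrist force passes 120 N, or if a joint passes its speed limit or range.

## Working session

There is one attempt and no reset: what is moved stays moved. The work goes in short steps, Python scripts to look and compute and a shell command to move; the robot and the scene stay as the last step left them, time stands still between calls to the robot, and variables do not carry over. Pictures are saved under pics/ and viewed, and the job is handed in when it is done.

```bash
mkdir -p pics; ls; python3 - <<'E'
from workcell import *
import cv2
print(state())
for n in ["scene","top","wrist"]:
    p=camera_params(n);print(n,p)
for n in ["scene","top"]:
    cv2.imwrite(f"pics/{n}0.png",grab_frame(n)[:,:,::-1])
E
```

```text
pics
{'time_s': 0.0, 'qpos': array([ 7.33949916e+01,  1.83528836e+01,  8.97080506e+01, -2.49633033e-03,
        7.20431796e+01, -1.14687276e+00]), 'qvel': array([ 0.0271176 ,  0.02096036, -0.01500638,  0.03344386,  0.00566377,
       -0.06423507]), 'effort': array([-3.00950465e-03, -4.12463737e+01, -2.31971580e+01,  7.25627365e-02,
        4.58649639e-02, -1.45558815e-04]), 'ee_pos': array([153.11753347, 553.64745864, 183.29673337]), 'ee_rot': array([ -89.84101088,   89.89585912, -105.29837477]), 'force': array([ 0.88972983,  0.45309384, -0.57467136]), 'torque': array([-0.05022689, -0.04611009,  0.01587666]), 'gripper_width': 91.15916711554269}
scene {'fx': 482.5792021675256, 'fy': 482.5792021675256, 'cx': 247.84061830094038, 'cy': 188.0567340049547, 'position': array([1170.6803113 ,  776.95529719,  699.06450123]), 'attitude': array([ 58.53047279,   0.84786776, 143.33640289])}
top {'fx': 429.0186650603954, 'fy': 429.0186650603954, 'cx': 264.8532668964801, 'cy': 188.6944256121572, 'position': array([462.46377339,   5.44648677, 954.28997634]), 'attitude': array([  7.95064119,  -0.75503615, -90.27207058])}
wrist {'fx': 291.6324556296685, 'fy': 291.6324556296685, 'cx': 254.18479934156508, 'cy': 193.86995809088643, 'hand_eye': array([[-1.29706853e-04,  2.70173849e-01, -9.62811547e-01,
        -2.01719369e+02],
       [ 9.99999455e-01,  1.03205718e-03,  1.54888127e-04,
        -5.74962960e-02],
       [ 1.03552329e-03, -9.62811002e-01, -2.70173836e-01,
        -7.57192328e+01],
       [ 0.00000000e+00,  0.00000000e+00,  0.00000000e+00,
         1.00000000e+00]])}
```

View pics/scene0.png

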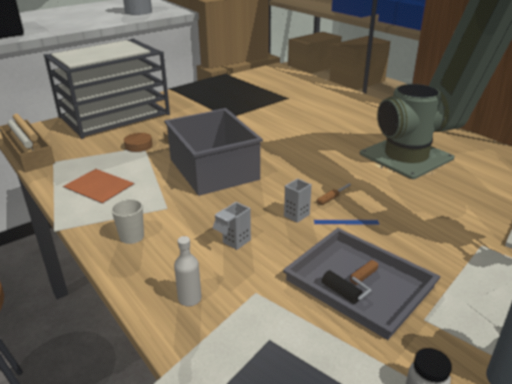

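View pics/top0.png

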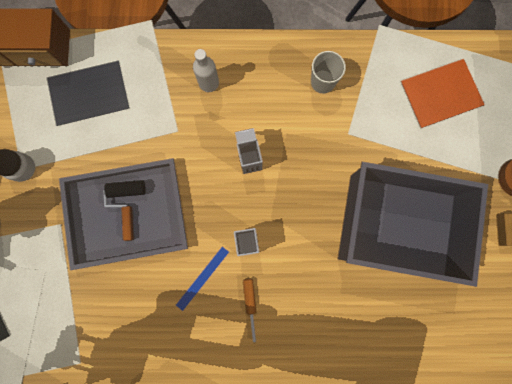

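The scene view shows the drainer with its lip at about (236,225), the tin at (298,200), the tub at (213,150) and the low tray at (360,280). In the top view the drainer is at (250,152) with its lip pointing up (+x), the tin at (247,241), and the tub rim has corners near (362,165), (490,185), (475,283) and (345,260).

```bash
cat > h.py <<'E'
from workcell import *
import numpy as np, cv2
from scipy.spatial.transform import Rotation as R
def cam(n):
    p=camera_params(n)
    return p,R.from_euler('xyz',p['attitude'],degrees=True).as_matrix(),np.array(p['position'])
def ray(p,Rm,uv):
    d=np.array([(uv[0]-p['cx'])/p['fx'],-(uv[1]-p['cy'])/p['fy'],-1.]);return Rm@d
def onz(n,uv,z):
    p,Rm,c=cam(n);d=ray(p,Rm,uv);return c+d*(z-c[2])/d[2]
def proj(n,X):
    p,Rm,c=cam(n);q=Rm.T@(np.array(X)-c);return np.array([p['cx']+p['fx']*q[0]/-q[2],p['cy']+p['fy']*q[1]/q[2]])
E
python3 - <<'E'
import cv2
i=cv2.imread('pics/top0.png')
a=cv2.resize(i[120:265,215:285],None,fx=4,fy=4,interpolation=cv2.INTER_CUBIC)
cv2.imwrite('pics/c1.png',a)
cv2.imwrite('pics/c2.png',cv2.resize(i[150:295,330:500],None,fx=4,fy=4,interpolation=cv2.INTER_CUBIC))
i=cv2.imread('pics/scene0.png')
cv2.imwrite('pics/c3.png',cv2.resize(i[170:260,200:330],None,fx=6,fy=6,interpolation=cv2.INTER_CUBIC))
E
```

```text
(no output)
```

View pics/c1.png

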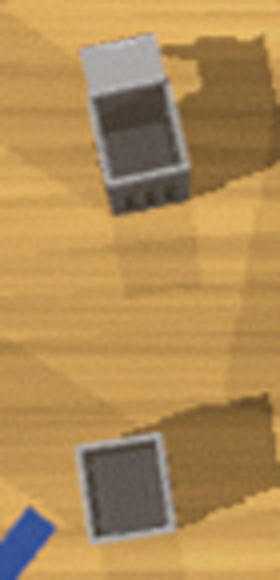

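View pics/c2.png

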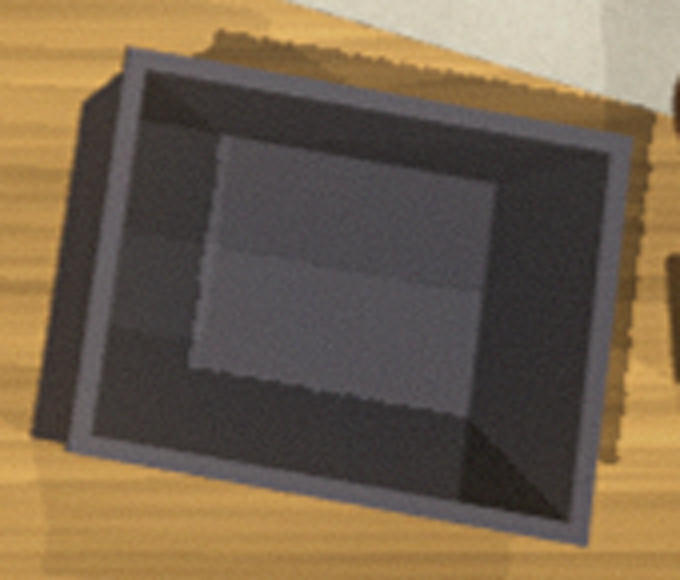

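View pics/c3.png

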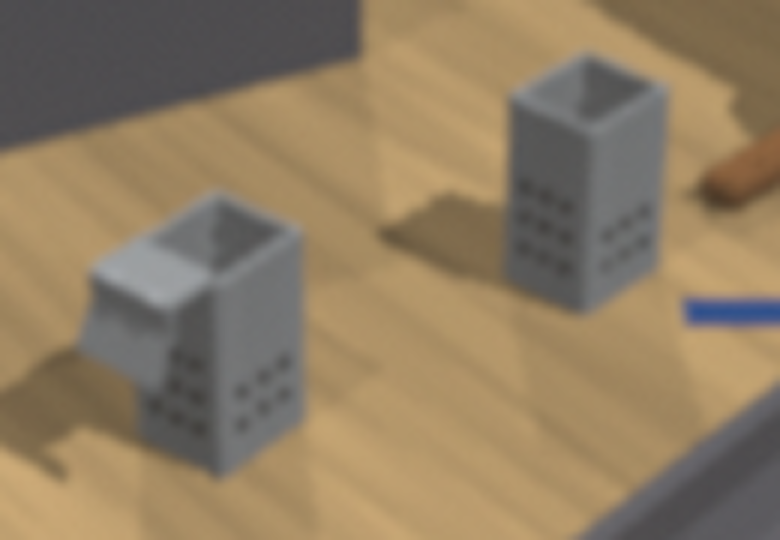

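The crops (×4, ×6) confirm the lip on the upper drainer only. Drainer mouth corners in c1 are about (90,88), (163,78), (190,173) and (108,184). Outer tub rim corners in c2 are (126,47), (633,137), (587,546) and (68,450).

```bash
python3 - <<'E'
from h import *
f=lambda uv,o:(o[0]+(uv[0]+.5)/4-.5,o[1]+(uv[1]+.5)/4-.5)
def show(n,pts,o,z):
    P=np.array([onz('top',f(p,o),z) for p in pts]);print(n,P[:,:2].round(1).tolist(),'c',P.mean(0).round(1))
    for k in range(4):
        d=P[(k+1)%4]-P[k];print('  len',np.linalg.norm(d[:2]).round(1),'dir',np.degrees(np.arctan2(d[1],d[0])).round(1))
    return P
show('drainer',[(90,88),(163,78),(190,173),(108,184)],(215,120),90)
show('tin',[(77,443),(161,434),(176,530),(90,541)],(215,120),90)
show('tub',[(126,47),(633,137),(587,546),(68,450)],(330,150),130)
show('lipend',[(80,48),(156,34),(190,173),(108,184)],(215,120),92)
# scene checks: drainer top near corner & bottom corner c3 (offset 200,170,x6)
g=lambda u,v:(200+(u+.5)/6-.5,170+(v+.5)/6-.5)
print('scene drainer corners', [onz('scene',g(*q),90)[:2].round(1).tolist() for q in [(218,195),(300,230)]], 'bottom',onz('scene',g(220,475),0)[:2].round(1),onz('scene',g(302,420),0)[:2].round(1))
print('tub scene',[onz('scene',q,130)[:2].round(1).tolist() for q in [(167,119),(223,110),(260,150),(200,160)]])
s=state();print(s['ee_pos'],R.from_euler('xyz',s['ee_rot'],degrees=True).as_matrix().round(3))
E
```

```text
drainer [[681.4, 50.3], [686.6, 12.6], [636.6, -1.2], [631.0, 40.8]] c [658.9  25.6  90. ]
  len 38.0 dir -82.1
  len 51.9 dir -164.6
  len 42.4 dir 97.7
  len 51.3 dir 10.6
tin [[498.9, 56.0], [503.2, 13.9], [455.5, 6.5], [450.3, 49.3]] c [477.   31.4  90. ]
  len 42.3 dir -84.1
  len 48.3 dir -171.2
  len 43.1 dir 96.9
  len 49.1 dir 7.9
tub [[631.2, -195.3], [585.8, -442.4], [390.2, -405.4], [436.3, -160.6]] c [ 510.9 -300.9  130. ]
  len 251.3 dir -100.4
  len 199.1 dir 169.3
  len 249.1 dir 79.3
  len 198.0 dir -10.1
lipend [[702.1, 55.4], [709.5, 16.2], [636.2, -1.2], [630.6, 40.8]] c [669.6  27.8  92. ]
  len 39.9 dir -79.3
  len 75.3 dir -166.7
  len 42.3 dir 97.7
  len 73.0 dir 11.6
scene drainer corners [[642.4, 6.1], [632.0, 44.8]] bottom [677.9  52.9] [632.3  44.6]
tub scene [[576.8, -436.6], [407.7, -390.1], [484.6, -106.0], [636.2, -155.8]]
[153.11659755 553.74054027 183.39989977] [[-0.     0.267  0.964]
 [-0.002  0.964 -0.267]
 [-1.    -0.002 -0.   ]]
```

```bash
cat >> h.py <<'E'
def go(x,y,z,ydir):
    "print offset in tool axes and rot about tool x to reach pointing-down target"
    s=state();M=R.from_euler('xyz',s['ee_rot'],degrees=True).as_matrix()
    d=M.T@(np.array([x,y,z])-s['ee_pos'])
    T=np.array([[0,np.cos(np.radians(ydir)),0],[0,np.sin(np.radians(ydir)),0],[-1,0,0]],float)
    T[:,2]=np.cross(T[:,0],T[:,1])
    rv=R.from_matrix(M.T@T).as_rotvec(degrees=True)
    print('t',round(s['time_s'],2),'pos',s['ee_pos'].round(1),'offset',d.round(1),'rot',rv.round(2),'F',s['force'].round(1),'w',round(s['gripper_width'],1),'q',s['qpos'].round(0))
E
python3 -m handwheel '{"gripper":[0,0,0,0,0],"offset":[[0,-20,32],[0,-40,65],[0,-60,98],[0,-80,131],[0,-100,164]],"rot":[[-5,0,0],[-10,0,0],[-15,0,0],[-20,0,0],[-25.5,0,0]]}'; python3 -c "
from h import *
go(658.5,25,180,100)"
```

```text
time_s: 0.52
ee_pos: [285.3, 412.5, 183.8]
ee_rot: [-131.5, 90.0, -121.1]
force: [0.1, 0.2, 0.7]
gripper_width: 91.2
t 0.52 pos [285.3 412.5 183.8] offset [   3.9 -448.2  297.6] rot [ 0.34 -0.02  0.03] F [0.1 0.2 0.7] w 91.2 q [ 54.  12.  99.  -0.  69. -46.]
```

```bash

python3 -m handwheel '{"gripper":[0,0,0,0,0],"offset":[[0,-30,20],[0,-60,40],[0,-90,60],[0,-120,80],[0,-150,100]],"rot":[[0,0,0],[0,0,0],[0,0,0],[0,0,0],[0,0,0]]}' >/dev/null
python3 -m handwheel '{"gripper":[0,0,0,0,0],"offset":[[0,-30,20],[0,-60,40],[0,-90,60],[0,-120,80],[0,-150,100]],"rot":[[0,0,0],[0,0,0],[0,0,0],[0,0,0],[0,0,0]]}'; python3 -c "
from h import *
go(658.5,25,180,100)"
```

```text
time_s: 1.35
ee_pos: [534.7, 152.0, 183.8]
ee_rot: [168.0, 90.0, 178.0]
force: [-1.4, 0.5, 0.5]
gripper_width: 91.1
t 1.35 pos [534.7 152.  183.8] offset [   3.7 -146.6   99.8] rot [ 0.03 -0.04 -0.01] F [-1.4  0.5  0.5] w 91.1 q [ 15.  17.  92.   0.  71. -85.]
```

```bash

python3 -m handwheel '{"gripper":[0,0,0,0,0],"offset":[[0,-37,25],[0,-74,50],[0,-110,75],[3,-146,100],[3,-146,100]],"rot":[[0,0,0],[0,0,0],[0,0,0],[0,0,0],[0,0,0]]}'; python3 -c "
from h import *
go(658.5,25,180,100)
cv2.imwrite('pics/w1.png',grab_frame('wrist')[:,:,::-1])"
```

```text
time_s: 1.77
ee_pos: [661.2, 22.3, 179.5]
ee_rot: [-78.4, 89.9, -68.6]
force: [0.0, 0.0, 0.0]
gripper_width: 91.5
t 1.77 pos [661.2  22.3 179.5] offset [-0.5  3.1 -2.2] rot [-0.19  0.03  0.14] F [0. 0. 0.] w 91.5 q [  1.  26.  78.  -0.  76. -99.]
```

View pics/w1.png

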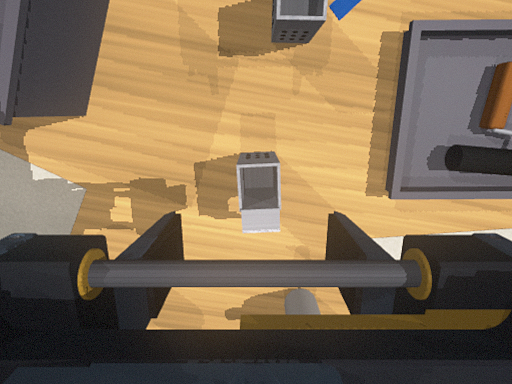

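```bash
python3 -c "
import cv2
i=cv2.imread('pics/w1.png');cv2.imwrite('pics/w1c.png',cv2.resize(i[140:245,215:305],None,fx=6,fy=5.7 and 6,interpolation=cv2.INTER_CUBIC)[:600])"
```

```text
(no output)
```

View pics/w1c.png

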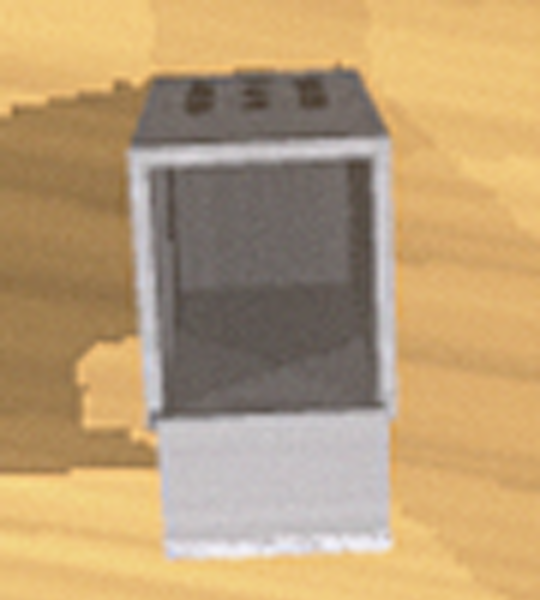

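The wrist view shows the drainer mouth between the fingers, lip towards the bottom (+x). Crop corners (×6): near edge (130,148) and (391,138), far edge about (150,422) and (395,412).

```bash
cat >> h.py <<'E'
def wonz(uv,z,ee,rot):
    p=camera_params('wrist');H=np.array(p['hand_eye']);M=R.from_euler('xyz',rot,degrees=True).as_matrix()
    c=ee+M@H[:3,3];d=M@H[:3,:3]@np.array([(uv[0]-p['cx'])/p['fx'],-(uv[1]-p['cy'])/p['fy'],-1.])
    return c+d*(z-c[2])/d[2]
E
python3 - <<'E'
from h import *
s=state()
P=[wonz((215+(u+.5)/6-.5,140+(v+.5)/6-.5),90,s['ee_pos'],s['ee_rot']) for u,v in [(130,148),(391,138),(395,412),(150,422)]]
P=np.array(P);print(P.round(1))
for k in range(4):
    d=P[(k+1)%4]-P[k];print('  len',np.linalg.norm(d[:2]).round(1),'dir',np.degrees(np.arctan2(d[1],d[0])).round(1))
print(P.mean(0),s['ee_pos'],s['ee_rot'])
E
```

```text
[[6.388e+02 5.000e-01 9.000e+01]
 [6.298e+02 4.330e+01 9.000e+01]
 [6.771e+02 5.330e+01 9.000e+01]
 [6.862e+02 1.140e+01 9.000e+01]]
  len 43.8 dir 102.0
  len 48.4 dir 11.9
  len 43.0 dir -77.8
  len 48.6 dir -167.1
[657.97692986  27.1317747   90.        ] [660.51963083  23.03025222 179.19513926] [-110.43210103   89.90777693 -100.63222782]
```

```bash
python3 -c "
from h import *
go(659,26.5,52,102)"
```

```text
t 1.82 pos [660.5  23.  179.2] offset [127.2   3.9  -0.8] rot [-2.2  -0.03  0.09] F [ 1.4 -0.3 -1. ] w 90.9 q [  1.  26.  78.  -0.  76. -99.]
```

```bash
python3 -m handwheel '{"gripper":[0,0,0,0,0],"offset":[[30,4,-1],[60,4,-1],[90,4,-1],[115,4,-1],[127,4,-1]],"rot":[[-2,0,0],[-2,0,0],[-2,0,0],[-2,0,0],[-2,0,0]]}'
python3 -m handwheel '{"gripper":[0,0.3,0.6,0.6,0.6],"offset":[[0,0,0],[0,0,0],[0,0,0],[0,0,0],[0,0,0]],"rot":[[0,0,0],[0,0,0],[0,0,0],[0,0,0],[0,0,0]]}' 20
python3 -m handwheel '{"gripper":[0.8,0.8,0.8,0.8,0.8],"offset":[[0,0,0],[0,0,0],[0,0,0],[0,0,0],[0,0,0]],"rot":[[0,0,0],[0,0,0],[0,0,0],[0,0,0],[0,0,0]]}' 20
python3 -c "
from h import *
go(659,26.5,52,102)"
```

```text
time_s: 2.23
ee_pos: [652.6, 32.1, 50.3]
ee_rot: [165.2, 89.6, 177.3]
force: [-0.2, -0.3, -0.4]
gripper_width: 91.6
time_s: 2.65
ee_pos: [657.2, 31.1, 56.0]
ee_rot: [-8.9, 89.8, 3.2]
force: [-0.1, 0.0, 0.1]
gripper_width: 67.6
time_s: 3.07
ee_pos: [656.4, 30.8, 54.5]
ee_rot: [-31.2, 90.0, -19.1]
force: [-0.8, -0.6, 1.9]
gripper_width: 43.6
t 3.07 pos [656.4  30.8  54.5] offset [ 2.5 -4.7  1.6] rot [0.04 0.04 0.02] F [-0.8 -0.6  1.9] w 43.6 q [   2.   31.   88.   -0.   61. -100.]
```

```bash
python3 -m handwheel '{"gripper":[0.8,0.8,0.8,0.8,0.8],"offset":[[-10,0,0],[-40,0,0],[-80,0,0],[-120,0,0],[-160,0,0]],"rot":[[0,0,0],[0,0,0],[0,0,0],[0,0,0],[0,0,0]]}' 25
python3 -m handwheel '{"gripper":[0.8,0.8],"offset":[[0,0,0],[0,0,0]],"rot":[[0,0,0],[0,0,0]]}' 25
python3 -c "
from h import *
go(659,26.5,212,102)
cv2.imwrite('pics/w2.png',grab_frame('wrist')[:,:,::-1])
cv2.imwrite('pics/s2.png',grab_frame('scene')[:,:,::-1])"
```

```text
time_s: 3.48
ee_pos: [655.3, 31.3, 215.7]
ee_rot: [151.7, 89.9, 163.7]
force: [0.3, 0.8, -2.5]
gripper_width: 43.9
time_s: 3.65
ee_pos: [657.4, 31.3, 217.5]
ee_rot: [-6.2, 89.7, 5.8]
force: [0.1, -0.1, -3.0]
gripper_width: 43.8
t 3.65 pos [657.4  31.3 217.5] offset [ 5.5 -5.   0.5] rot [0.04 0.35 0.04] F [ 0.1 -0.1 -3. ] w 43.8 q [   2.   25.   75.    0.   80. -100.]
```

View pics/w2.png

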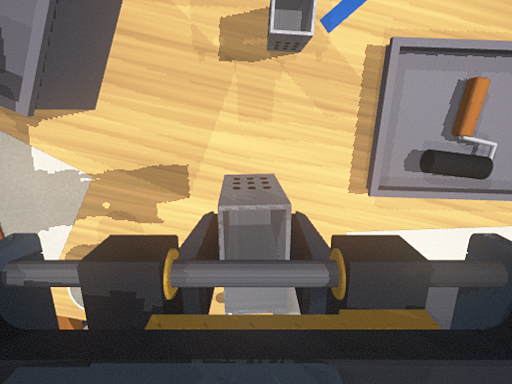

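View pics/s2.png

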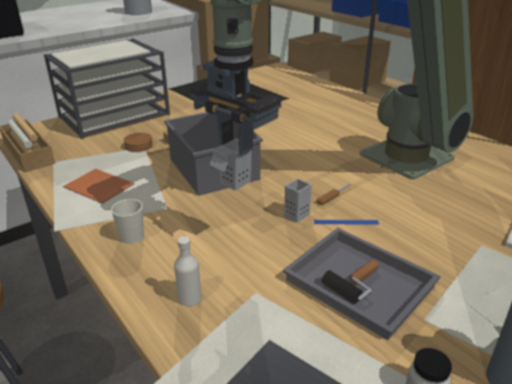

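The drainer hangs upright in the grip. In the wrist view its near top edge runs (218,207)–(291,205). The scene view shows it held at about (237,168), ready to carry.

```bash
python3 - <<'E'
from h import *
p=camera_params('wrist');H=np.array(p['hand_eye'])
for h in (-35,-38,-41):   # tool x of the top edge
    for uv in [(218,207),(291,205)]:
        d=H[:3,:3]@np.array([(uv[0]-p['cx'])/p['fx'],-(uv[1]-p['cy'])/p['fy'],-1.]);c=H[:3,3]
        print(h,(c+d*(h-c[0])/d[0]).round(1))
# bottom edge of near face
for uv in [(224,175),(273,175)]:
    d=H[:3,:3]@np.array([(uv[0]-p['cx'])/p['fx'],-(uv[1]-p['cy'])/p['fy'],-1.]);c=H[:3,3]
    print((c+d*(52-c[0])/d[0]).round(1))
# scene rim check
P=np.array([510.9,-300.9,130]);a=np.radians(-10.4);Q=np.array([[np.cos(a),-np.sin(a),0],[np.sin(a),np.cos(a),0],[0,0,1]])
for c in [(100,125),(100,-125),(-100,-125),(-100,125)]: print(c,proj('scene',P+Q@np.array([*c,0])).round(1))
g=P+Q@np.array([60,20,0]);print('drainer target',g)
E
python3 -c "
import cv2
i=cv2.imread('pics/scene0.png');cv2.imwrite('pics/c4.png',cv2.resize(i[100:195,155:270],None,fx=6,fy=6,interpolation=cv2.INTER_CUBIC))"
```

```text
-35 [-35.  -22.1 -20.8]
-35 [-35.   21.7 -22.1]
-38 [-38.  -21.8 -21.8]
-38 [-38.   21.3 -23. ]
-41 [-41.  -21.4 -22.8]
-41 [-41.   20.9 -24. ]
[ 52.  -27.1 -22. ]
[ 52.   16.3 -22. ]
(100, 125) [193.2 153.7]
(100, -125) [163.2 119.3]
(-100, -125) [224.9 107.1]
(-100, 125) [262.2 137.8]
drainer target [ 573.52467115 -292.0597193   130.        ]
```

View pics/c4.png

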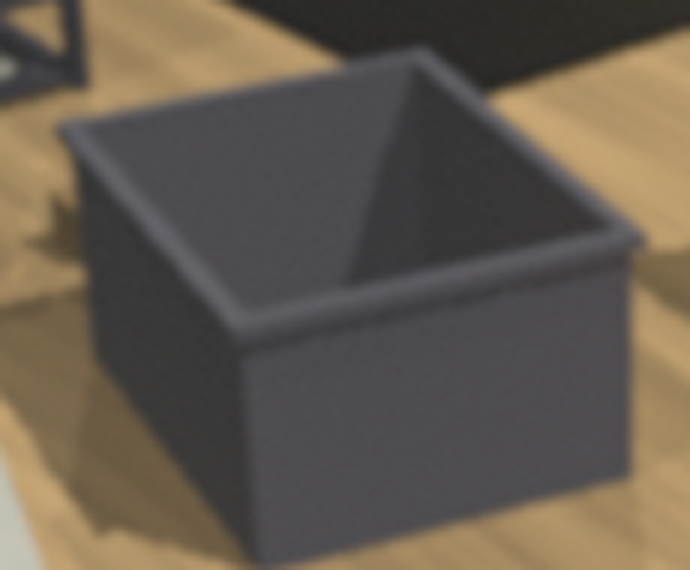

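```bash
python3 - <<'E'
from h import *
S=[(240,325),(62,130),(425,50),(642,238)]
T=[(68,450),(126,47),(633,137),(587,546)]
# scene order: far-left... (100,125),(100,-125),(-100,-125),(-100,125); top order (100,125),(100,-125),(-100,-125),(-100,125)
T=[(126,47),(633,137),(587,546),(68,450)]
Ps=[]
for s,t in zip(S,T):
    u=(155+(s[0]+.5)/6-.5,100+(s[1]+.5)/6-.5);v=(330+(t[0]+.5)/4-.5,150+(t[1]+.5)/4-.5)
    a=onz('scene',u,130);b=onz('top',v,130)
    p1,R1,c1=cam('scene');p2,R2,c2=cam('top');d1=ray(p1,R1,u);d2=ray(p2,R2,v);d1/=np.linalg.norm(d1);d2/=np.linalg.norm(d2)
    k=np.linalg.lstsq(np.c_[d1,-d2],c2-c1,rcond=None)[0];X=(c1+d1*k[0]+c2+d2*k[1])/2
    print(a[:2].round(1),b[:2].round(1),X.round(1));Ps.append(X);
print(np.mean(Ps,0))
a=np.radians(-10.4);c=np.array([511,-301])
for y in(10,):
  q=c+np.array([[np.cos(a),-np.sin(a)],[np.sin(a),np.cos(a)]])@np.array([57,y]);print(q);go(*q,212,79.6)
E
```

```text
[ 629.2 -193.4] [ 631.2 -195.3] [ 630.1 -194.3  130.3]
[ 589.6 -425.7] [ 585.8 -442.4] [ 584.2 -443.4  123.7]
[ 392.4 -399.3] [ 390.2 -405.4] [ 389.2 -406.   127.4]
[ 442.  -153.8] [ 436.3 -160.6] [ 436.  -161.5  125.3]
[ 509.8846597  -301.32278339  126.66529189]
[ 568.86876529 -301.45387657]
t 3.75 pos [655.1  31.1 212.9] offset [   1.1 -307.3 -153.7] rot [ 2.244e+01 -1.600e-01 -2.000e-02] F [-0.7  0.3 -2.5] w 44.0 q [   2.   25.   75.    0.   80. -100.]
```

```bash
python3 -m handwheel '{"gripper":[0.8,0.8,0.8,0.8,0.8],"offset":[[-2,-15,-7],[-4,-38,-19],[-5,-65,-32],[-5,-92,-46],[-5,-120,-60]],"rot":[[0,0,0],[0,0,0],[0,0,0],[0,0,0],[0,0,0]]}' 25
python3 -m handwheel '{"gripper":[0.8,0.8,0.8,0.8,0.8],"offset":[[0,-26,-13],[0,-52,-26],[0,-78,-39],[0,-104,-52],[0,-125,-62]],"rot":[[4,0,0],[8,0,0],[13,0,0],[18,0,0],[22.5,0,0]]}' 25
python3 -c "
from h import *
go(569,-301.5,212,79.6)"
```

```text
time_s: 4.17
ee_pos: [620.7, -100.3, 217.0]
ee_rot: [161.4, 89.7, 173.4]
force: [0.1, 0.4, -2.5]
gripper_width: 43.9
time_s: 4.58
ee_pos: [585.5, -236.5, 216.9]
ee_rot: [-179.4, 89.7, 169.8]
force: [0.2, 0.0, -1.7]
gripper_width: 43.5
t 4.58 pos [ 585.5 -236.5  216.9] offset [  4.9 -67.   -4.1] rot [-0.37 -0.27  0.  ] F [ 0.2  0.  -1.7] w 43.5 q [ -23.   23.   78.   -0.   79. -102.]
```

```bash
python3 -m handwheel '{"gripper":[0.8,0.8,0.8,0.8,0.8],"offset":[[0,-25,-1],[0,-50,-3],[0,-67,-4],[0,-67,-4],[0,-67,-4]],"rot":[[0,0,0],[0,0,0],[0,0,0],[0,0,0],[0,0,0]]}' 25
python3 -c "
from h import *
go(569,-301.5,212,79.6)
for n in ['wrist','top','scene']: cv2.imwrite(f'pics/{n}3.png',grab_frame(n)[:,:,::-1])
go(569,-301.5,212,79.6)
i=cv2.imread('pics/top3.png');cv2.imwrite('pics/top3c.png',cv2.resize(i[130:290,330:500],None,fx=3.7,fy=3.7,interpolation=cv2.INTER_CUBIC))
i=cv2.imread('pics/scene3.png');cv2.imwrite('pics/scene3c.png',cv2.resize(i[60:200,140:290],None,fx=4,fy=4,interpolation=cv2.INTER_CUBIC))
"
```

```text
time_s: 5.0
ee_pos: [570.3, -299.9, 217.0]
ee_rot: [157.2, 89.8, 146.6]
force: [0.6, 0.5, -1.1]
gripper_width: 43.6
t 5.0 pos [ 570.3 -299.9  217. ] offset [ 5.  -1.8 -1. ] rot [-0.19 -0.23 -0.1 ] F [ 0.6  0.5 -1.1] w 43.6 q [ -29.   24.   76.    0.   80. -108.]
t 5.15 pos [ 571.5 -298.3  218.2] offset [ 6.2 -3.6 -1.9] rot [-0.02 -0.1  -0.06] F [-0.1  0.8 -1.9] w 43.7 q [ -29.   24.   76.    0.   80. -108.]
```

View pics/wrist3.png

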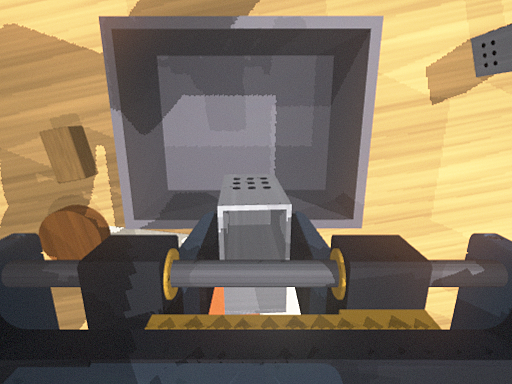

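View pics/top3c.png

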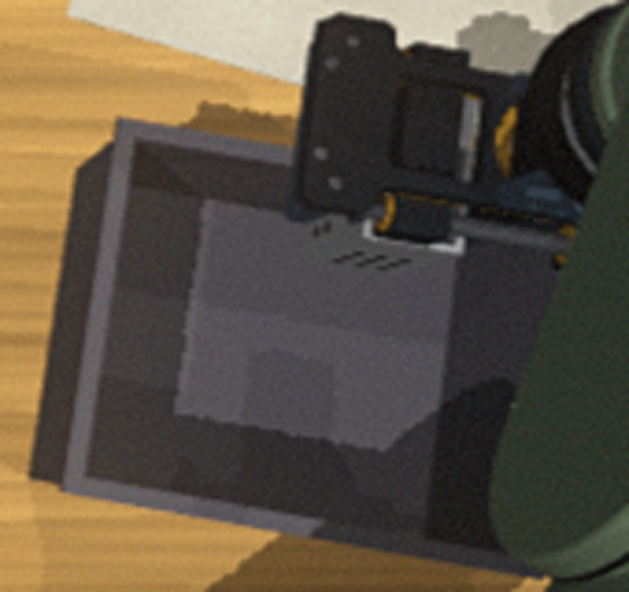

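View pics/scene3c.png

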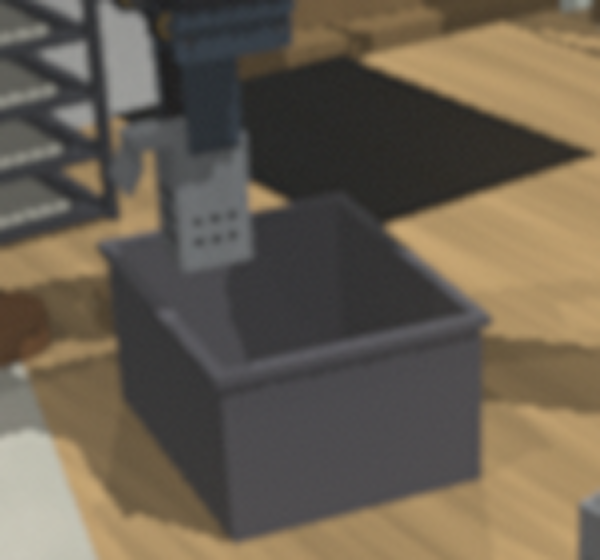

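Wrist view: the tub is square to the tool, with its near rim at row ~17 (cols 100–382) and its far rim at row ~228. The drainer's near top edge is at row 207, cols 219–291. The top and scene views show the drainer over the tub's far half, upright. I'll measure the rim lines more finely.

```bash
python3 - <<'E'
import cv2,numpy as np
i=cv2.imread('pics/wrist3.png')
a=cv2.resize(i[165:240,100:390],None,fx=2.7,fy=2.7*2.2,interpolation=cv2.INTER_CUBIC);print(a.shape)
cv2.imwrite('pics/w3c.png',a)
g=cv2.cvtColor(i,cv2.COLOR_BGR2GRAY).astype(int)
for c in (150,175,195,320,340): print(c,g[210:236,c].tolist())
for c in (150,250,340): print(c,g[10:34,c].tolist())
E
```

```text
(446, 783, 3)
150 [88, 83, 87, 87, 86, 87, 89, 91, 89, 98, 144, 158, 125, 98, 106, 101, 101, 103, 112, 136, 187, 203, 199, 215, 159, 78]
175 [67, 74, 77, 73, 72, 69, 74, 75, 72, 76, 101, 106, 105, 105, 103, 104, 104, 100, 103, 162, 178, 175, 171, 202, 162, 75]
195 [72, 74, 71, 73, 75, 76, 70, 75, 70, 78, 100, 105, 105, 103, 103, 96, 76, 73, 74, 76, 72, 77, 77, 75, 71, 79]
320 [85, 88, 86, 87, 88, 82, 86, 83, 76, 98, 137, 149, 145, 143, 144, 144, 145, 136, 178, 208, 216, 216, 220, 231, 217, 146]
340 [77, 77, 74, 74, 84, 88, 87, 87, 87, 103, 142, 150, 145, 144, 149, 145, 148, 138, 179, 215, 222, 219, 217, 226, 179, 83]
150 [147, 146, 143, 148, 143, 132, 113, 93, 99, 100, 99, 98, 94, 96, 103, 99, 101, 103, 92, 67, 64, 67, 67, 65]
250 [146, 191, 204, 198, 203, 195, 170, 156, 154, 158, 157, 155, 156, 158, 156, 158, 156, 168, 121, 63, 58, 60, 60, 67]
340 [216, 218, 219, 218, 225, 207, 169, 158, 158, 160, 160, 158, 161, 161, 163, 162, 167, 167, 127, 69, 63, 66, 62, 66]
```

View pics/w3c.png

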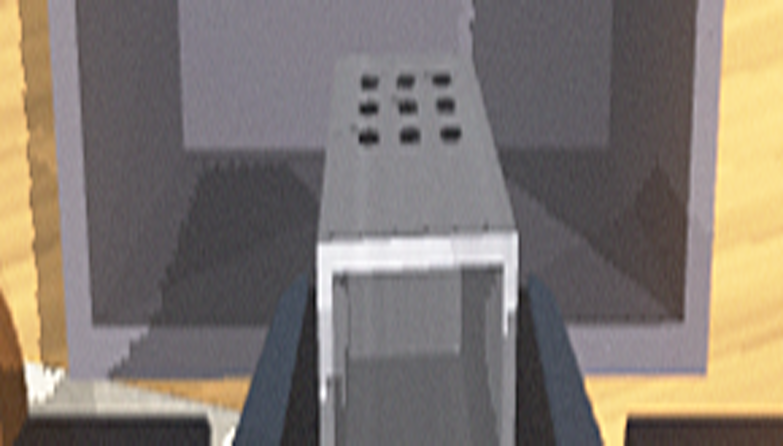

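```bash
python3 - <<'E'
from h import *
p=camera_params('wrist');H=np.array(p['hand_eye']);c=H[:3,3]
def at(uv,h):
    d=H[:3,:3]@np.array([(uv[0]-p['cx'])/p['fx'],-(uv[1]-p['cy'])/p['fy'],-1.]);return c+d*(h-c[0])/d[0]
for h in (76,80,84,88,92):
    n=at((250,15.8),h);ni=at((250,28.2),h);fi=at((330,219.5),h);fo=at((330,227.9),h);
    print(h,'near',n[2].round(1),ni[2].round(1),'far in/out',fi[2].round(1),fo[2].round(1),'span',(fo-n)[2].round(1),(fi-ni)[2].round(1),'ywidth',(at((383,16),h)-at((99.5,16),h))[1].round(1), 'y ctr',(at((383,16),h)+at((99.5,16),h))[1]/2)
for h in(-36,-39,-42):print(h,at((217.4,205.4),h).round(1),at((291.5,204.1),h).round(1))
for h in(48,51,54):print(h,at((222.2,174.3),h).round(1),at((273.3,174.3),h).round(1))
E
```

```text
76 near -154.0 -144.6 far in/out 29.3 38.4 span 192.4 173.9 ywidth 239.4 y ctr -10.90489532720153
80 near -155.1 -145.6 far in/out 30.8 40.1 span 195.2 176.4 ywidth 242.9 y ctr -11.060288007672064
84 near -156.2 -146.6 far in/out 32.3 41.7 span 197.9 178.9 ywidth 246.3 y ctr -11.215680688142605
88 near -157.3 -147.6 far in/out 33.8 43.4 span 200.7 181.4 ywidth 249.8 y ctr -11.371073368613139
92 near -158.5 -148.6 far in/out 35.3 45.0 span 203.5 183.9 ywidth 253.2 y ctr -11.526466049083695
-36 [-36.  -22.1 -22.1] [-36.   22.1 -22.9]
-39 [-39.  -21.7 -23.1] [-39.   21.7 -23.8]
-42 [-42.  -21.3 -24. ] [-42.   21.3 -24.8]
48 [ 48.  -28.  -23.4] [ 48.   16.6 -23.4]
51 [ 51.  -28.4 -22.8] [ 51.   16.8 -22.7]
54 [ 54.  -28.7 -22.2] [ 54.   17.  -22.1]
```

Rim centre is at tool z ≈ 38, the lip gap at ≈ 37.5, and the rim is 87 mm below the TCP, which agrees with a TCP at 217 and a rim at 130. So the alignment is good and I'll lower it.

```bash
python3 -m handwheel '{"gripper":[0.8,0.8,0.8,0.8,0.8],"offset":[[20,0,1],[45,0,1],[70,0,1],[90,0,1],[100,0,1]],"rot":[[0,0,0],[0,0,0],[0,0,0],[0,0,0],[0,0,0]]}' 25
python3 -m handwheel '{"gripper":[0.8,0.8,0.8,0.8],"offset":[[4,0,0],[9,0,0],[13,0,0],[13,0,0]],"rot":[[0,0,0],[0,0,0],[0,0,0],[0,0,0]]}' 25
python3 -c "
from h import *
go(569,-301.5,94,79.6)
for n in ['wrist','scene']: cv2.imwrite(f'pics/{n}4.png',grab_frame(n)[:,:,::-1])
i=cv2.imread('pics/scene4.png');cv2.imwrite('pics/scene4c.png',cv2.resize(i[60:200,140:290],None,fx=4,fy=4,interpolation=cv2.INTER_CUBIC))
"
```

```text
time_s: 5.57
ee_pos: [571.5, -297.3, 115.9]
ee_rot: [159.0, 89.7, 148.6]
force: [-0.4, -0.0, -2.7]
gripper_width: 43.9
time_s: 5.9
ee_pos: [573.2, -299.3, 106.4]
ee_rot: [-10.1, 90.0, -20.5]
force: [0.3, -0.6, -2.5]
gripper_width: 43.7
t 5.9 pos [ 573.2 -299.3  106.4] offset [12.4 -2.9 -3.7] rot [-0.04  0.04  0.01] F [ 0.3 -0.6 -2.5] w 43.7 q [ -29.   28.   86.    0.   66. -108.]
```

View pics/scene4c.png

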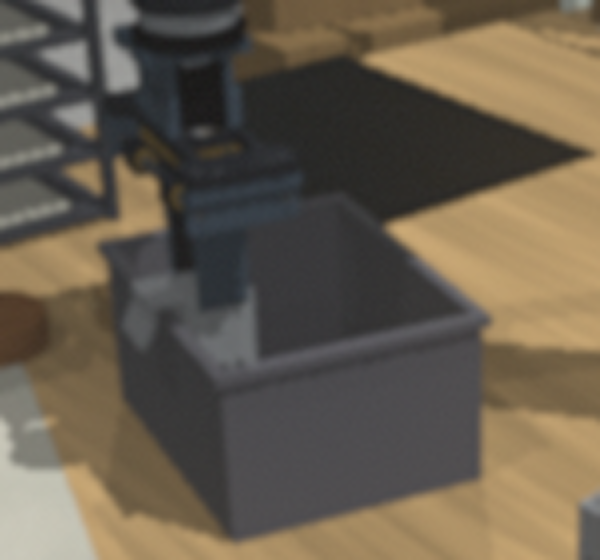

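View pics/wrist4.png

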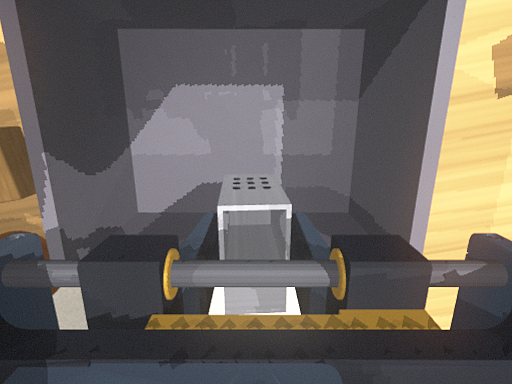

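The lip's turned-down flap at about (140,315) in the crop is outside the far rim, the box is inside the tub, and no contact force shows yet. I'll lower it until the lip seats.

```bash
python3 -m handwheel '{"gripper":[0.8,0.8,0.8,0.8,0.8],"offset":[[2,0,0],[4,0,0],[6,0,0],[7,0,0],[7,0,0]],"rot":[[0,0,0],[0,0,0],[0,0,0],[0,0,0],[0,0,0]]}' 25
python3 -m handwheel '{"gripper":[0.8,0.8,0.8],"offset":[[1,0,0],[2,0,0],[2,0,0]],"rot":[[0,0,0],[0,0,0],[0,0,0]]}' 25

```

```text
time_s: 6.42
ee_pos: [572.6, -299.3, 98.8]
ee_rot: [154.6, 90.0, 144.1]
force: [-0.8, 0.1, -2.7]
gripper_width: 44.0
time_s: 6.67
ee_pos: [572.8, -299.3, 96.9]
ee_rot: [145.9, 90.0, 135.4]
force: [-0.2, 0.6, -2.0]
gripper_width: 43.5
```

```bash
python3 -m handwheel '{"gripper":[0.8,0.8,0.8],"offset":[[1,0,0],[2,0,0],[2,0,0]],"rot":[[0,0,0],[0,0,0],[0,0,0]]}' 25
python3 -m handwheel '{"gripper":[0.8,0.8,0.8],"offset":[[1,0,0],[2,0,0],[2,0,0]],"rot":[[0,0,0],[0,0,0],[0,0,0]]}' 25

```

```text
time_s: 6.92
ee_pos: [572.7, -299.3, 94.9]
ee_rot: [153.3, 90.0, 142.9]
force: [-0.5, 0.4, -2.1]
gripper_width: 43.6
time_s: 7.17
ee_pos: [573.0, -299.4, 94.1]
ee_rot: [-4.9, 90.0, -15.3]
force: [-1.9, 0.5, 3.9]
gripper_width: 43.6
```

Force rose from −2 to +4 N at the expected height, so the lip is on the rim. I'll ease the grip and open.

```bash
python3 -m handwheel '{"gripper":[0.8,0.8,0.8],"offset":[[1,0,0],[1,0,0],[1,0,0]],"rot":[[0,0,0],[0,0,0],[0,0,0]]}' 5
python3 -m handwheel '{"gripper":[0.45,0.4,0.35,0.3,0.25],"offset":[[0,0,0],[0,0,0],[0,0,0],[0,0,0],[0,0,0]],"rot":[[0,0,0],[0,0,0],[0,0,0],[0,0,0],[0,0,0]]}' 5
python3 -m handwheel '{"gripper":[0.1,0,0,0,0],"offset":[[0,0,0],[0,0,0],[0,0,0],[0,0,0],[0,0,0]],"rot":[[0,0,0],[0,0,0],[0,0,0],[0,0,0],[0,0,0]]}' 5
python3 -c "
from h import *
for n in ['wrist','scene']: cv2.imwrite(f'pics/{n}5.png',grab_frame(n)[:,:,::-1])
i=cv2.imread('pics/scene5.png');cv2.imwrite('pics/scene5c.png',cv2.resize(i[60:200,140:290],None,fx=4,fy=4,interpolation=cv2.INTER_CUBIC))
"
```

```text
time_s: 7.42
ee_pos: [573.1, -299.5, 92.8]
ee_rot: [-12.3, 89.9, -22.8]
force: [-2.0, 1.5, 5.3]
gripper_width: 43.9
time_s: 7.83
ee_pos: [572.8, -299.3, 91.7]
ee_rot: [153.4, 90.0, 142.9]
force: [-0.8, 0.3, 0.2]
gripper_width: 66.8
time_s: 8.25
ee_pos: [572.9, -299.4, 92.1]
ee_rot: [54.1, 90.0, 43.7]
force: [-0.0, -0.1, 0.7]
gripper_width: 90.9
```

View pics/scene5c.png

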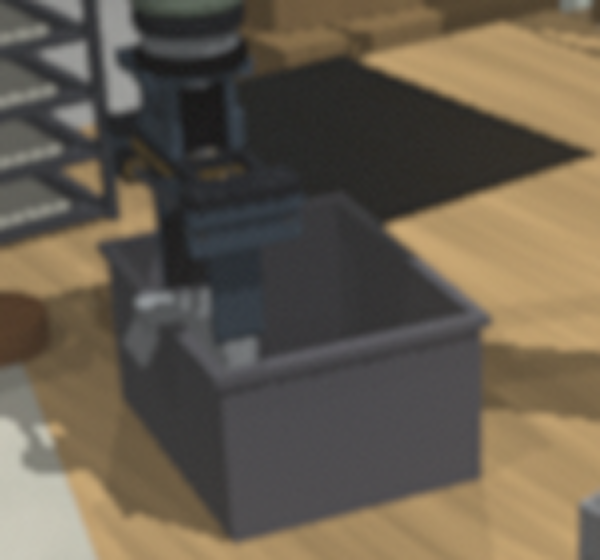

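View pics/wrist5.png

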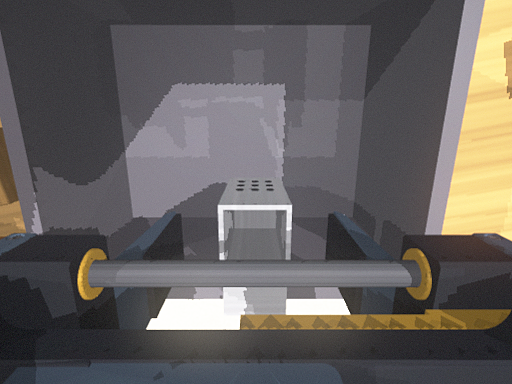

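The drainer (wrist: mouth at (219–291, 207)) stays up with the fingers clear on both sides, and its lip is still on the rim. Next I withdraw straight up and then look.

```bash
python3 -m handwheel '{"gripper":[0,0,0,0,0],"offset":[[-10,0,0],[-30,0,0],[-60,0,0],[-95,0,0],[-130,0,0]],"rot":[[0,0,0],[0,0,0],[0,0,0],[0,0,0],[0,0,0]]}'
python3 -m handwheel '{"gripper":[0,0,0,0,0],"offset":[[0,20,-20],[0,40,-55],[0,60,-85],[0,80,-115],[0,100,-140]],"rot":[[0,0,0],[0,0,0],[0,0,0],[0,0,0],[0,0,0]]}'
python3 -m handwheel '{"gripper":[0,0,0,0],"offset":[[-10,35,0],[-10,70,0],[-10,105,0],[-10,105,0]],"rot":[[0,0,0],[0,0,0],[0,0,0],[0,0,0]]}'
python3 -c "
from h import *
for n in ['top','scene']: cv2.imwrite(f'pics/{n}6.png',grab_frame(n)[:,:,::-1])
i=cv2.imread('pics/top6.png');cv2.imwrite('pics/top6c.png',cv2.resize(i[120:290,215:500],None,fx=2.8,fy=2.8,interpolation=cv2.INTER_CUBIC))
i=cv2.imread('pics/scene6.png');cv2.imwrite('pics/scene6c.png',cv2.resize(i[100:230,155:320],None,fx=4,fy=4,interpolation=cv2.INTER_CUBIC))
"
```

```text
time_s: 8.77
ee_pos: [572.5, -299.2, 224.0]
ee_rot: [149.8, 90.0, 139.3]
force: [0.8, -0.4, -0.1]
gripper_width: 91.2
time_s: 9.18
ee_pos: [451.4, -174.5, 223.0]
ee_rot: [1.0, 90.0, -9.5]
force: [0.5, 0.7, -0.7]
gripper_width: 91.4
time_s: 9.52
ee_pos: [473.0, -67.5, 233.5]
ee_rot: [57.8, 89.8, 47.7]
force: [-0.2, -0.4, 0.2]
gripper_width: 91.1
```

View pics/top6c.png

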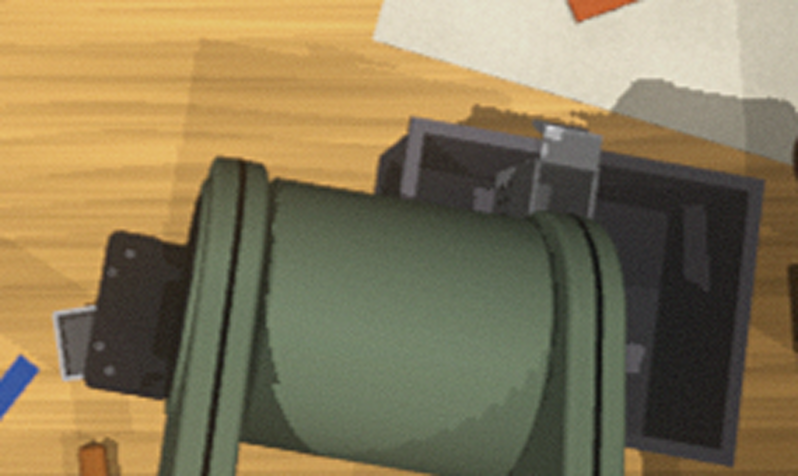

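View pics/scene6c.png

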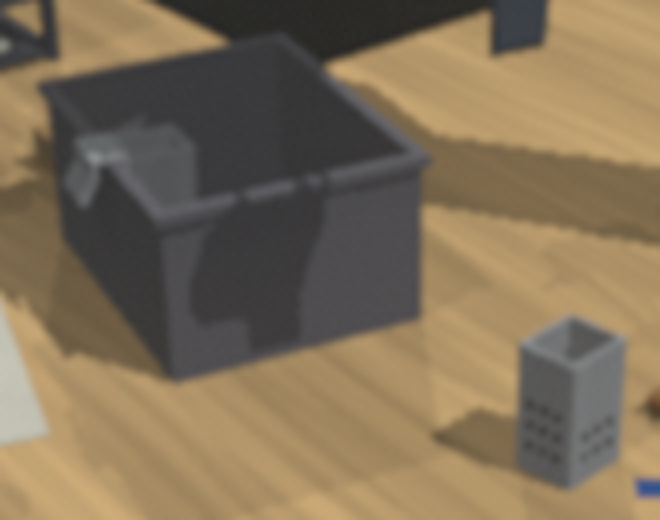

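```bash
python3 - <<'E'
from h import *
a=np.radians(-10.4);Q=np.array([[np.cos(a),-np.sin(a),0],[np.sin(a),np.cos(a),0],[0,0,1]])
for n,(u,v) in {'mouth near +y':(195,145),'near -y':(172,125),'lip end +y':(127,158),'lip end':(80,148)}.items():
    X=onz('scene',(155+(u+.5)/4-.5,100+(v+.5)/4-.5),130);print(n,(Q.T@(X-[511,-301,130])).round(1))
# expected pixel of the tin then and now
f=lambda n:cv2.cvtColor(cv2.imread(n),cv2.COLOR_BGR2GRAY)[178:225,283:315].astype(float)
A=f('pics/scene0.png');B=f('pics/scene6.png');print('tin shift px',cv2.phaseCorrelate(A,B), abs(A-B).mean())
E
```

```text
mouth near +y [37.1 38.2  0. ]
near -y [39.2  0.   0. ]
lip end +y [85.7 35.6  0. ]
lip end [108.9   5.4   0. ]
tin shift px ((-0.08789973924992722, 0.06960758264246536), 0.9445808963573851) 1.153590425531915
```

```bash
python3 -c "
from workcell import *
print(job_done()); print(state()['time_s'])"
```

```text
the job is handed in; nothing more can be done
None
the job is handed in; nothing more can be done
```

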